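# Wedge a pine box of glass balls tight on its shipping skid

### The job

Block the pine box of glass balls on the shipping skid: set the loose wooden wedge, thin end first and flat on the deck, into the tapering gap between the box and the slanted batten, let go of it, then tap it home with the mallet (not by hand) until it stops going forward and holds the box tight against the side stop. Use firm but light taps, because the thin slats of the box crack if the wedge is forced. Lay the mallet back down flat on the bench and leave the pine offcut and the nail tin that lie beside them where they are.

Things in the scene. Friction and masses are not known exactly. Their poses are not given: they have to be found in the camera images.
- skid: Fixed timber shipping skid on the bench, deck 300 mm in x (-150 to 150) by 390 mm in y (-220 to 170), its top 36 mm above the origin, which lies on the bench. Battens 40 mm high are nailed on the deck: side stop (towards the robot), end stop (face y = 138 mm) and, on the +x side of the box, the slanted batten, 168 x 34 mm.
- slot_mouth (a point): Point of the skid (69, -62, 36 mm in its frame; same axes) on the deck in the mouth of the slot, the gap between box and slanted batten. The slot opens to -y and upward and narrows towards +y; the deck goes on 158 mm in front of it. The batten's face runs along (-0.12, 1) and is about 14 mm to +x of this point, but it is nailed by hand: 11 to 17 mm.
- side_stop (a point): Point in the middle of the side stop's inner face: the plane x = -118 mm in the skid's frame, from y = -60 to 140 mm, 20 mm above the deck. The box has to end hard against this face.
- crate: Loose shallow slatted pine box full of glass balls, 170 (x) by 200 (y) by 72 mm high, about 0.55 kg, on the deck, parallel to the skid. Origin: centre of its underside. It starts 4 to 8 mm off the side stop and up to 6 mm off the end stop; the driven wedge slides it to -x until it meets the side stop (origin then at x = -33 mm in the skid's frame).
- wedge: Loose wooden wedge lying flat, 200 mm long, 40 mm high, 0.14 kg. Origin: underside, mid-length, mid-thickness (26 mm thick there). y points to the thin end (14 mm thick, y = 100 mm); butt 38 mm thick at y = -100 mm. The face x = -13 mm is straight and goes against the box; the face x = 13 mm - 0.12 y slants like the batten. In the slot its axes are parallel to the skid's.
- wedge_tip (a point): Centre of the wedge's thin end face, 20 mm above its underside. At the start the slot lets it 45 mm or more past the mouth freely. The wedge jams with this point 110 to 180 mm past the mouth; it does not spring back out.
- wedge_butt (a point): Centre of the wedge's butt (the flat face to strike), 20 mm above its underside. A slow tap of 15 to 18 N moves it on, often 5 to 50 mm at first as the box slides and squares itself up; it is home when such taps no longer move it more than 1 or 2 mm. Over 40 N between wedge and box cracks the slats.
- mallet: Loose wooden mallet lying on its side on the bench, 0.40 kg: dark block head 70 (x) by 100 (y, the striking axis; flat faces at y = +-50 mm) by 50 mm high; pale handle 22 mm wide by 26 mm high runs to -x, its end 215 mm from the head's centre, its axis 25 mm above the underside. Origin: centre of the head's underside. It lies flat with the handle level.
- mallet_grip (a point): Point on the handle's axis, 60 mm from the head's centre, 25 mm above the mallet's underside; a good place to grip.
- offcut: Bystander: loose straight pine offcut 120 x 45 x 32 mm, not tapered; origin centre of underside.
- nail_tin: Bystander: loose round steel tin, 68 mm across, 75 mm high; origin centre of underside.
Things that resemble listed ones, but are neither listed nor needed, are in the scene too. What is shaped like the wedge but turquoise is not meant.

How it is judged:
By the outcome, as a careful person would: the job done as asked, in the order asked, and still so for the second after the job is handed in, with the robot touching nothing.
It also fails if it takes over 67 s, if anything falls off the work surface, if the arm or the gripper's body presses on something with over 40 N, if the wrist force passes 120 N, or if a joint passes its speed limit or range.

### The arm

A 6-joint arm with a two-finger parallel gripper is mounted at the origin on the work surface. World frame = base frame: x ahead of the robot, y to its left, z up, the work surface at z = 0. Lengths are in m, angles in rad, forces in N, time in s.
With the tool pointing down it reaches from about 0.35 to 0.85 m from the base axis. Payload 8.1 kg.
Tool frame: the origin (TCP) lies midway between the tips of the shut fingers; the grasp point (between the pads) lies 19 mm behind it; z points along the fingers, y is the direction in which the jaws open and shut (so a half turn about z gives the same grasp; the last joint's range is limited). The gripper opens to 93 mm and grips with 3 to 60 N. Pads are 15 mm wide; open, the fingers measure 128 mm over their backs; the gripper's body (75 mm by 188 mm) begins 65 mm behind the grasp point.
Start: joints at [-1.383, 0.13, 1.488, -0, 1.523, -0.085], TCP at [0.162, -0.578, 0.219] pointing down, gripper open.
Joint ranges: [-2.96, 2.96], [-0.89, 2.26], [0.02, 2.5], [-1.34, 4.48], [0, 2.73], [-2.66, 2.66]. Speed limits (rad/s): [2.39, 2.39, 2.79, 3.14, 3.14, 3.14].

### API

Orientations are given as a rotation vector (axis times angle).
In Python, from plant import robot gives the robot as it stands. The module is installed in compiled form; this text tells all that it offers.
- The arm moves only by the shell command python3 -m pendant 'ROWS' [FORCE]. ROWS is JSON, a list of rows, each an object with "translation": the shift along the tool's x, y, z in mm, a list of three; "twist": the turn, a rotation vector about the tool's x, y, z in rad, a list of three; "grip": the opening, from -1 (shut) to 1 (fully open). A call has exactly 10 rows; each row shifts and turns the pose as measured when the row begins, along the tool's axes as they then stand; what a row does not reach is not made up. A row lasts 1/10 s, in which the tool goes at most 50 mm and 8.59 degrees, less where a joint would pass 70% of its speed; a pose out of reach is approached as far as the arm can. A call is refused whole if a number of a shift passes 50 or a number of a turn 0.15, either way. A call with a gripper value outside its range is refused whole. The fingers move at their own pace and stop on an object; FORCE is the grip in N (left out, the last holds). Time passes only in rows, so rows that do not move let the fingers close, or fill a call up. It gives the time, the measured TCP pose, the force and the opening at its end, in the units of the state.
- robot.read_state(): the state, without advancing time (a new reading comes with each control period).
- robot.read_camera(name): name is "side" or "top"; returns (picture, depth): 400x640x3 uint8, red, green, blue; 400x640 float32, m along the optical axis (not along the pixel's ray), 0 where there is no reading.
- robot.camera_info(name): a dict with "vertical_fov" (degrees; the focal length in pixels is half the picture's height over the tangent of half this angle, whatever the lens; pixels are square), "cx", "cy" (the principal point, pixels), "cam_to_world" (4x4, takes a point from camera to world coordinates). Camera axes: x right, y up, looking along -z (the intrinsics and any distortion apply to the point x, -y, -z); pixel columns grow to the right and rows downward; lengths in m; the calibration is good to about 2 mm. A picture is of the moment at which its call begins. camera_info takes no time and is no camera call.
- robot.close_job(): hands the job in, once; it reports no verdict.
The state is a dict: "t": time; "q": joint angles; "dq": joint speeds; "joint_torque": joint torques, N m; "tool_pos": TCP position; "orientation": TCP orientation; "force": force on the tool from outside, world axes, zero at the start; "wrist_torque": the same for the moment, N m; "opening": finger opening in m.
Only numpy, scipy, OpenCV 4.12 (cv2) and the standard library are available. Lean on these libraries where they do the work, as an engineer would, in place of code of your own. Each camera call takes 0.05 s, during which the arm holds its last target. There are 200 camera calls.

## Working session

There is one attempt and no reset: what is moved stays moved. The work goes in short steps, Python scripts to look and compute and a shell command to move; the robot and the scene stay as the last step left them, time stands still between calls to the robot, and variables do not carry over. Pictures are saved under pics/ and viewed, about 8 in all and at most 12, crops included, and the job is handed in when it is done.

```bash
mkdir -p pics
cat > h.py <<'E'
import numpy as np, cv2
from plant import robot
from scipy.spatial.transform import Rotation as R
def cam(n,save=None):
    p,d=robot.read_camera(n)
    if save: cv2.imwrite('pics/'+save,p[:,:,::-1]); np.savez('pics/'+save+'.npz',p=p,d=d)
    return p,d
def pts(n,d):
    i=robot.camera_info(n); f=d.shape[0]/2/np.tan(np.radians(i['vertical_fov']/2))
    v,u=np.mgrid[:d.shape[0],:d.shape[1]]
    c=np.stack([(u-i['cx'])/f*d,-(v-i['cy'])/f*d,-d,np.ones_like(d)],-1)
    w=(c@np.array(i['cam_to_world']).T)[...,:3]; w[d==0]=np.nan
    return w
E
python3 - <<'E'
from h import *
for n in('top','side'):
    cam(n,n+'0.png'); print({k:(np.round(v,3).tolist() if k=='cam_to_world' else v) for k,v in robot.camera_info(n).items()})
s=robot.read_state(); print({k:np.round(v,3).tolist() for k,v in s.items()}); print(R.from_rotvec(s['orientation']).as_matrix().round(3))
E
```

```text
{'vertical_fov': 53.274110599037506, 'cx': 328.00335293802243, 'cy': 194.11479810239499, 'cam_to_world': [[-0.004, 0.987, -0.16, 0.32], [-1.0, -0.003, 0.003, -0.098], [0.003, 0.16, 0.987, 1.019], [0.0, 0.0, 0.0, 1.0]]}
{'vertical_fov': 42.89693102629576, 'cx': 330.57695919448986, 'cy': 193.99691065010884, 'cam_to_world': [[-0.991, 0.113, -0.076, 0.388], [-0.135, -0.763, 0.632, 0.628], [0.014, 0.636, 0.771, 0.982], [0.0, 0.0, 0.0, 1.0]]}
{'t': 0.1, 'q': [-1.383, 0.131, 1.489, 0.0, 1.523, -0.085], 'dq': [0.002, -0.002, -0.002, -0.0, -0.0, -0.0], 'joint_torque': [0.002, -56.134, -49.309, 0.077, 0.029, -0.0], 'tool_pos': [0.162, -0.577, 0.218], 'orientation': [-3.111, -0.427, 0.0], 'force': [0.628, -0.872, -0.301], 'wrist_torque': [-0.004, 0.021, 0.005], 'opening': 0.093}
[[ 0.963  0.269 -0.   ]
 [ 0.269 -0.963  0.002]
 [ 0.    -0.002 -1.   ]]
```

View pics/top0.png

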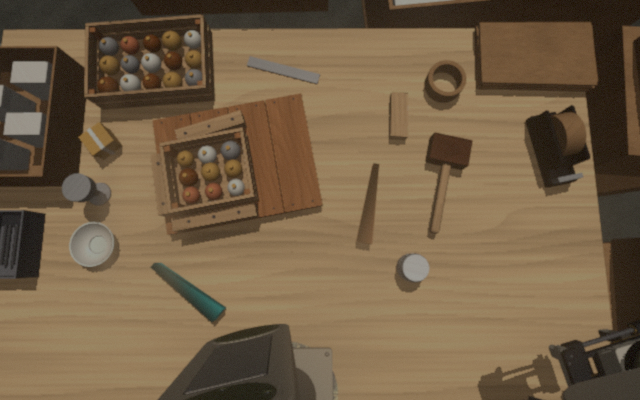

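View pics/side0.png

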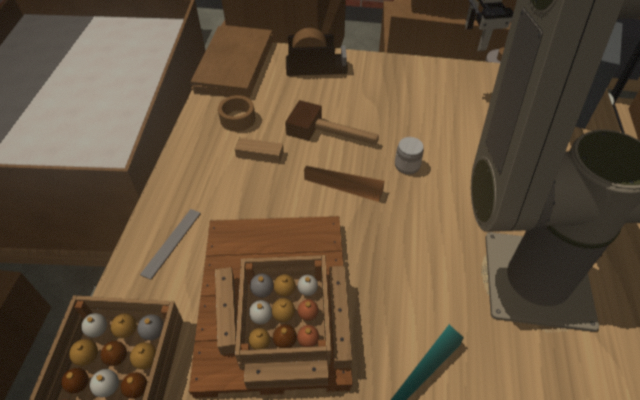

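The top picture shows these candidates:
- **Wedge:** brown, at (370,207). The turquoise decoy is at (188,290).
- **Mallet:** head at (449,152), handle end at (436,230).
- **Box on the skid:** (209,170). The other box at (150,60) is off the skid.
- **Bystanders:** offcut at (399,115), tin at (413,268).

I choose the brown wedge and the dark-headed mallet.

Run:
```python
from h import *
z=np.load('pics/top0.png.npz'); p,d=z['p'],z['d']; W=pts('top',d)
def rect(n,W,u0,u1,v0,v1,lo,hi):
    S=W[v0:v1,u0:u1].reshape(-1,3); S=S[(S[:,2]>lo)&(S[:,2]<hi)]
    c,(a,b),t=cv2.minAreaRect((S[:,:2]*1000).astype(np.float32)); B=cv2.boxPoints((c,(a,b),t))
    print(n,len(S),'c',np.round(c),'dims',round(a),round(b),'ang',round(t,1),'z',np.median(S[:,2]).round(4)); print(B.round().tolist()); return S
for n,a in dict(wedge=(350,388,155,255,.025,.06),head=(425,476,128,172,.035,.07),handle=(426,452,170,238,.02,.06),skid=(145,330,88,240,.025,.046),sideb=(165,260,200,235,.06,.09),slantb=(172,248,105,142,.06,.09),endb=(150,172,150,215,.06,.09),crate=(155,260,120,220,.1,.13)).items(): rect(n,W,*a)
a=p[90:240,145:325]; b=p[120:270,345:480]
im=np.hstack([cv2.resize(x,None,fx=f,fy=f,interpolation=2)[:,:,::-1] for x,f in((a,2.5),(b,2.5))]); cv2.imwrite('pics/crop1.png',im); print(im.shape)
```

```text
wedge 872 c [ 458. -205.] dims 37 202 ang 81.6 z 0.0392
[[355.0, -208.0], [555.0, -238.0], [561.0, -201.0], [360.0, -172.0]]
head 1185 c [ 581. -410.] dims 100 92 ang 78.0 z 0.0489
[[526.0, -449.0], [615.0, -468.0], [636.0, -370.0], [546.0, -351.0]]
handle 640 c [ 462. -383.] dims 24 165 ang 77.5 z 0.0362
[[379.0, -376.0], [540.0, -412.0], [545.0, -389.0], [384.0, -353.0]]
skid 10177 c [603. 146.] dims 386 404 ang 10.7 z 0.0353
[[376.0, 309.0], [451.0, -89.0], [831.0, -17.0], [755.0, 380.0]]
sideb 1508 c [425. 179.] dims 75 220 ang 1.3 z 0.0748
[[386.0, 288.0], [390.0, 68.0], [465.0, 70.0], [460.0, 289.0]]
slantb 1070 c [625. 185.] dims 85 169 ang 12.6 z 0.0748
[[565.0, 259.0], [602.0, 93.0], [685.0, 112.0], [648.0, 277.0]]
endb 735 c [501. 297.] dims 149 52 ang 5.4 z 0.0748
[[424.0, 316.0], [429.0, 264.0], [577.0, 278.0], [572.0, 330.0]]
crate 1327 c [527. 183.] dims 171 201 ang 11.1 z 0.1061
[[424.0, 265.0], [463.0, 69.0], [631.0, 102.0], [592.0, 298.0]]
(375, 788, 3)
```

View pics/crop1.png

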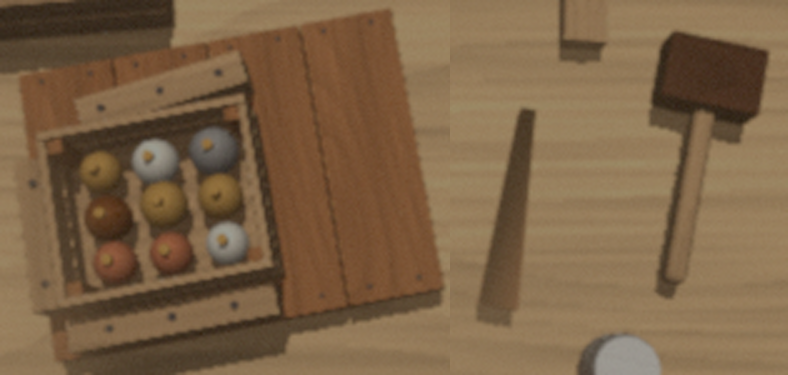

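Crop 1 confirms the brown wedge, with its thin end at crop (530,112), the dark mallet head and the pale handle. One tighter fit of the geometry, then I move.

```bash
cat >> h.py <<'E'
def comp(W,u0,u1,v0,v1,lo,hi,er=1):
    Z=W[v0:v1,u0:u1]; m=((Z[...,2]>lo)&(Z[...,2]<hi)).astype(np.uint8)
    m=cv2.morphologyEx(m,cv2.MORPH_OPEN,np.ones((3,3),np.uint8))
    n,l,s,_=cv2.connectedComponentsWithStats(m,connectivity=4); k=1+s[1:,4].argmax()
    return Z[l==k]
def edges(S,ax_deg,nm):
    # fit lines to the extreme points along/across given axis (1=along), report per-side
    a=np.radians(ax_deg); e=np.array([np.cos(a),np.sin(a)]); nn=np.array([-e[1],e[0]])
    P=S[:,:2]*1000; s=P@e; t=P@nn; out=[]
    bins=np.arange(np.percentile(s,4),np.percentile(s,96),4)
    for f,q in((np.max,'left'),(np.min,'right')):
        xy=[((s[k].mean()),f(t[k])) for b in bins if (k:=(s>=b)&(s<b+4)).sum()>2]
        x,y=np.array(xy).T
        for _ in range(4):
            c=np.polyfit(x,y,1); r=abs(y-np.polyval(c,x)); k=r<max(2,1.5*np.median(r)); x,y=x[k],y[k]
        m=s.mean(); p=e*m+nn*np.polyval(c,m)
        out.append((q,'pt',p.round(1).tolist(),'ang',round(ax_deg+np.degrees(np.arctan(c[0])),2),'n',len(x),'res',r.mean().round(2)))
    print(nm,len(S),'s range',s.min().round(),s.max().round(),*out,sep='\n  ')
E
python3 - <<'E'
from h import *
for n,A in (('top',dict(wedge=((345,392,150,260,.03,.06),-9),handle=((426,452,170,240,.028,.06),167.5),head=((425,476,128,172,.043,.07),77.5),
   deck=((145,330,88,240,.027,.042),101),sideb=((160,275,190,240,.068,.082),101),slantb=((170,250,100,145,.068,.082),118),crate=((150,270,120,225,.095,.135),101))),
  ('side',dict(wedge=((295,392,155,205,.03,.06),-9),handle=((312,385,110,150,.028,.06),167.5),head=((280,330,95,142,.043,.07),77.5),deck=((185,360,210,400,.027,.042),101),sideb=((325,360,255,375,.068,.082),101),slantb=((210,240,260,355,.068,.082),118),crate=((230,335,250,370,.095,.135),101)))):
    W=pts(n,np.load(f'pics/{n}0.png.npz')['d']); print('==',n)
    for k,(b,a) in A.items(): edges(comp(W,*b),a,k)
E
```

```text
== top
wedge
  856
  s range
  384.0
  585.0
  ('left', 'pt', [443.7, -191.4], 'ang', np.float64(-13.07), 'n', 45, 'res', np.float64(0.43))
  ('right', 'pt', [439.6, -217.5], 'ang', np.float64(-6.28), 'n', 45, 'res', np.float64(0.65))
handle
  576
  s range
  -616.0
  -452.0
  ('left', 'pt', [458.1, -391.5], 'ang', np.float64(167.39), 'n', 35, 'res', np.float64(0.73))
  ('right', 'pt', [462.5, -371.9], 'ang', np.float64(167.37), 'n', 37, 'res', np.float64(0.51))
head
  1080
  s range
  -324.0
  -224.0
  ('left', 'pt', [557.7, -403.9], 'ang', np.float64(77.18), 'n', 24, 'res', np.float64(0.47))
  ('right', 'pt', [624.1, -418.6], 'ang', np.float64(77.42), 'n', 24, 'res', np.float64(0.61))
deck
  8178
  s range
  -175.0
  216.0
  ('left', 'pt', [500.1, 33.6], 'ang', np.float64(54.11), 'n', 24, 'res', np.float64(18.59))
  ('right', 'pt', [724.6, 77.2], 'ang', np.float64(100.74), 'n', 78, 'res', np.float64(0.77))
sideb
  1158
  s range
  -14.0
  187.0
  ('left', 'pt', [404.4, 166.8], 'ang', np.float64(100.58), 'n', 46, 'res', np.float64(0.44))
  ('right', 'pt', [434.3, 172.6], 'ang', np.f
[... 1413 characters left out ...]
float64(0.58))
sideb
  1571
  s range
  -13.0
  188.0
  ('left', 'pt', [404.3, 174.9], 'ang', np.float64(100.82), 'n', 46, 'res', np.float64(0.51))
  ('right', 'pt', [434.2, 180.7], 'ang', np.float64(100.74), 'n', 47, 'res', np.float64(0.52))
slantb
  1409
  s range
  -219.0
  -48.0
  ('left', 'pt', [628.1, 188.3], 'ang', np.float64(107.67), 'n', 39, 'res', np.float64(0.28))
  ('right', 'pt', [657.7, 204.1], 'ang', np.float64(107.49), 'n', 38, 'res', np.float64(0.54))
crate
  2117
  s range
  -21.0
  181.0
  ('left', 'pt', [443.9, 177.4], 'ang', np.float64(101.23), 'n', 50, 'res', np.float64(0.47))
  ('right', 'pt', [609.0, 209.5], 'ang', np.float64(100.86), 'n', 50, 'res', np.float64(0.48))
```

Fits:
- Skid yaw is 10.7°, with its origin near (559.6, 155.7) mm by the fits.
- Wedge y-axis is at -13.2°, origin about (459, -207) mm.
- Slot centre is about x=69 in the skid frame.

Now the move to above the wedge.

```bash
cat >> h.py <<'E'
ex,ey=np.array([.9826,.186]),np.array([-.186,.9826]); O=578.5*ex+49*ey
def sk(x,y): return O+x*ex+y*ey
def go(x,y,z,ang):
    """shift in tool axes (mm) and turn about tool z (rad) to a target TCP mm, jaw angle deg"""
    s=robot.read_state(); M=R.from_rotvec(s['orientation']).as_matrix(); p=np.array(s['tool_pos'])*1000
    a=np.degrees(np.arctan2(M[1,1],M[0,1])); d=(ang-a+90)%180-90
    print('t',round(s['t'],2),'pos',p.round(1),'jaw',a.round(2),'q6',round(s['q'][5],2),'F',np.round(s['force'],1),'open',round(s['opening']*1000,1),'tilt',np.degrees(M[:2,2]).round(2))
    print('shift',(M.T@(np.array([x,y,z])-p)).round(1),'twist z',round(-np.radians(d),3))
E
python3 -m pendant '[{"translation":[36,-28,3],"twist":[0,0,0],"grip":1},{"translation":[37,-28,3],"twist":[0,0,0],"grip":1},{"translation":[37,-28,3],"twist":[0,0,0],"grip":1},{"translation":[37,-28,3],"twist":[0,0,0],"grip":1},{"translation":[37,-28,3],"twist":[0,0,0],"grip":1},{"translation":[37,-28,3],"twist":[0,0,0],"grip":1},{"translation":[37,-28,3],"twist":[0,0,0],"grip":1},{"translation":[37,-28,3],"twist":[0,0,0],"grip":1},{"translation":[37,-28,3],"twist":[0,0,0],"grip":1},{"translation":[37,-28,3],"twist":[0,0,0],"grip":1}]' 30
python3 -c "
from h import *
print(O); go(438.9,-203.7,10,-99.75)"
```

```text
t: 1.1
tool_pos: [0.4461, -0.1973, 0.1825]
orientation: [-3.108, -0.409, 0.004]
force: [0.5, -0.3, 0.8]
opening: 0.0928
[559.3201 155.7484]
t 1.1 pos [ 446.1 -197.3  182.5] jaw -74.99 q6 0.78 F [ 0.5 -0.3  0.8] open 92.8 tilt [-0.21  0.35]
shift [ -8.3   5.5 172.4] twist z 0.432
```

```bash
python3 -m pendant '[{"translation":[-8,5.5,20],"twist":[0,0,0.144],"grip":1},{"translation":[0,0,20],"twist":[0,0,0.144],"grip":1},{"translation":[0,0,20],"twist":[0,0,0.144],"grip":1},{"translation":[0,0,25],"twist":[0,0,0],"grip":1},{"translation":[0,0,25],"twist":[0,0,0],"grip":1},{"translation":[0,0,25],"twist":[0,0,0],"grip":1},{"translation":[0,0,20],"twist":[0,0,0],"grip":1},{"translation":[0,0,10],"twist":[0,0,0],"grip":1},{"translation":[0,0,0],"twist":[0,0,0],"grip":1},{"translation":[0,0,0],"twist":[0,0,0],"grip":1}]'
python3 -c "
from h import *
go(438.9,-203.7,11,-99.75)"
```

```text
t: 2.1
tool_pos: [0.4418, -0.1934, 0.0096]
orientation: [-3.121, 0.272, 0.01]
force: [-0.3, 0.4, -0.9]
opening: 0.0928
t 2.1 pos [ 441.8 -193.4    9.6] jaw -99.95 q6 1.22 F [-0.3  0.4 -0.9] open 92.8 tilt [-0.33  0.55]
shift [-1.1 10.6 -1.5] twist z -0.004
```

```bash
python3 -m pendant '[{"translation":[-1,6,0],"twist":[0,0,0],"grip":1},{"translation":[0,4.5,-1],"twist":[0,0,0],"grip":1},{"translation":[0,0,0],"twist":[0,0,0],"grip":0.3},{"translation":[0,0,0],"twist":[0,0,0],"grip":-1},{"translation":[0,0,0],"twist":[0,0,0],"grip":-1},{"translation":[0,0,0],"twist":[0,0,0],"grip":-1},{"translation":[0,0,0],"twist":[0,0,0],"grip":-1},{"translation":[0,0,0],"twist":[0,0,0],"grip":-1},{"translation":[0,0,-20],"twist":[0,0,0],"grip":-1},{"translation":[0,0,-40],"twist":[0,0,0],"grip":-1}]' 30
python3 -c "
from h import *
go(*(sk(75.7,-172)),90,14.1)"
```

```text
t: 3.1
tool_pos: [0.4373, -0.2041, 0.0703]
orientation: [-3.119, 0.272, 0.017]
force: [-0.0, -0.5, 0.7]
opening: 0.0334
t 3.1 pos [ 437.3 -204.1   70.3] jaw -99.96 q6 1.2 F [-0.  -0.5  0.7] open 33.4 tilt [-0.55  0.68]
shift [ 189.3 -241.5  -19.5] twist z 1.151
```

```bash
python3 -m pendant '[{"translation":[20,-30,-15],"twist":[0,0,0],"grip":-1},{"translation":[20,-30,-15],"twist":[0,0,0],"grip":-1},{"translation":[0,0,-10],"twist":[0,0,-0.145],"grip":-1},{"translation":[0,0,0],"twist":[0,0,-0.145],"grip":-1},{"translation":[0,0,0],"twist":[0,0,-0.145],"grip":-1},{"translation":[0,0,0],"twist":[0,0,-0.145],"grip":-1},{"translation":[0,0,0],"twist":[0,0,-0.145],"grip":-1},{"translation":[0,0,0],"twist":[0,0,-0.145],"grip":-1},{"translation":[0,0,0],"twist":[0,0,-0.145],"grip":-1},{"translation":[0,0,0],"twist":[0,0,-0.145],"grip":-1}]'
python3 -c "
from h import *
go(*(sk(75.7,-172)),100,14.1)"
```

```text
t: 4.1
tool_pos: [0.4929, -0.1507, 0.1184]
orientation: [-2.737, -1.527, -0.005]
force: [0.4, -0.7, -0.4]
opening: 0.0004
t 4.1 pos [ 492.9 -150.7  118.4] jaw -31.69 q6 0.15 F [ 0.4 -0.7 -0.4] open 0.4 tilt [-0.07  0.47]
shift [219.6  67.5  19.5] twist z -0.799
```

The fingers were still closing when I lifted, so the wedge was not gripped. I'll look at where it is now.

Run:
```python
from h import *
p,d=cam('side','side1.png')
W=pts('side',d); edges(comp(W,285,400,150,215,.03,.06),-9,'wedge')
p,d=cam('top','top1.png')
```

```text
wedge
  769
  s range
  385.0
  585.0
  ('left', 'pt', [445.2, -189.6], 'ang', np.float64(-13.33), 'n', 42, 'res', np.float64(0.88))
  ('right', 'pt', [440.8, -217.3], 'ang', np.float64(-5.75), 'n', 29, 'res', np.float64(0.88))
```

View pics/side1.png

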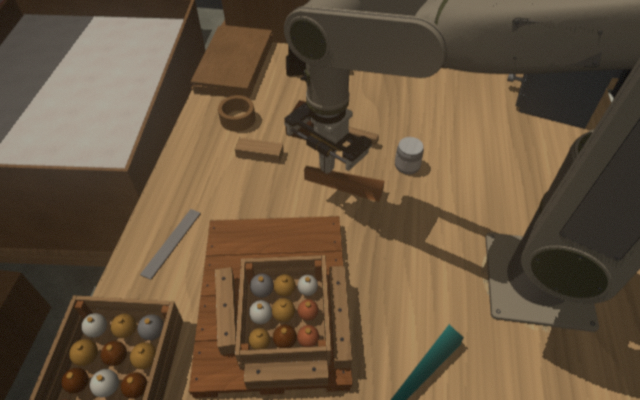

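View 4: the wedge is unmoved, from (304,170) to (383,195), and the shut fingers are above it. I'll go back and grip it properly.

```bash
python3 -m pendant '[{"translation":[-37,-9,0],"twist":[0,0,0],"grip":1},{"translation":[-37,-9,0],"twist":[0,0,0],"grip":1},{"translation":[0,0,0],"twist":[0,0,0.148],"grip":1},{"translation":[0,0,0],"twist":[0,0,0.148],"grip":1},{"translation":[0,0,0],"twist":[0,0,0.148],"grip":1},{"translation":[0,0,0],"twist":[0,0,0.148],"grip":1},{"translation":[0,0,0],"twist":[0,0,0.148],"grip":1},{"translation":[0,0,0],"twist":[0,0,0.148],"grip":1},{"translation":[0,0,0],"twist":[0,0,0.148],"grip":1},{"translation":[0,0,0],"twist":[0,0,0.148],"grip":1}]'
python3 -c "
from h import *
go(438.9,-203.7,11,-99.75)"
```

```text
t: 5.2
tool_pos: [0.4359, -0.2054, 0.1174]
orientation: [-3.118, 0.311, 0.004]
force: [-0.5, -0.5, 0.5]
opening: 0.076
t 5.2 pos [ 435.9 -205.4  117.4] jaw -101.39 q6 1.22 F [-0.5 -0.5  0.5] open 76.0 tilt [-0.1   0.48]
shift [  3.   -1.4 106.4] twist z -0.029
```

```bash
python3 -m pendant '[{"translation":[3,-1,25],"twist":[0,0,-0.029],"grip":1},{"translation":[0,0,30],"twist":[0,0,0],"grip":1},{"translation":[0,0,30],"twist":[0,0,0],"grip":0.6},{"translation":[0,0,20],"twist":[0,0,0],"grip":0.6},{"translation":[0,0,1],"twist":[0,0,0],"grip":-1},{"translation":[0,0,0],"twist":[0,0,0],"grip":-1},{"translation":[0,0,0],"twist":[0,0,0],"grip":-1},{"translation":[0,0,0],"twist":[0,0,0],"grip":-1},{"translation":[0,0,0],"twist":[0,0,0],"grip":-1},{"translation":[0,0,0],"twist":[0,0,0],"grip":-1}]' 30
python3 -c "
from h import *
go(438.9,-203.7,11,-99.75)"
```

```text
t: 6.2
tool_pos: [0.4433, -0.2064, 0.0142]
orientation: [-3.121, 0.326, -0.01]
force: [-0.2, 0.6, -0.0]
opening: 0.0335
t 6.2 pos [ 443.3 -206.4   14.2] jaw -101.93 q6 1.23 F [-0.2  0.6 -0. ] open 33.5 tilt [0.39 0.19]
shift [-4.9 -1.7  3.2] twist z -0.038
```

```bash
python3 -m pendant '[{"translation":[-4,-2,3],"twist":[0,0,-0.038],"grip":-1},{"translation":[0,0,0],"twist":[0,0,0],"grip":-1},{"translation":[0,0,0],"twist":[0,0,0],"grip":-1},{"translation":[0,0,0],"twist":[0,0,0],"grip":-1},{"translation":[0,0,-5],"twist":[0,0,0],"grip":-1},{"translation":[0,0,-25],"twist":[0,0,0],"grip":-1},{"translation":[20,-30,-25],"twist":[0,0,0],"grip":-1},{"translation":[20,-30,-25],"twist":[0,0,0],"grip":-1},{"translation":[0,0,-10],"twist":[0,0,-0.145],"grip":-1},{"translation":[0,0,0],"twist":[0,0,-0.145],"grip":-1}]' 30
python3 -c "
from h import *
go(*(sk(75.7,-172)),100,14.1)"
```

```text
t: 7.2
tool_pos: [0.4912, -0.1507, 0.1084]
orientation: [-3.135, -0.187, -0.015]
force: [0.2, 0.6, -1.5]
opening: 0.0285
t 7.2 pos [ 491.2 -150.7  108.4] jaw -83.16 q6 1.05 F [ 0.2  0.6 -1.5] open 28.5 tilt [0.55 0.11]
shift [ 191.2 -129.7   10.4] twist z 1.444
```

```bash
python3 -m pendant '[{"translation":[20,-15,0],"twist":[0,0,-0.148],"grip":-1},{"translation":[20,-15,0],"twist":[0,0,-0.148],"grip":-1},{"translation":[0,0,0],"twist":[0,0,-0.148],"grip":-1},{"translation":[0,0,0],"twist":[0,0,-0.148],"grip":-1},{"translation":[0,0,0],"twist":[0,0,-0.148],"grip":-1},{"translation":[0,0,0],"twist":[0,0,-0.148],"grip":-1},{"translation":[0,0,0],"twist":[0,0,-0.148],"grip":-1},{"translation":[0,0,0],"twist":[0,0,-0.148],"grip":-1},{"translation":[0,0,0],"twist":[0,0,-0.148],"grip":-1},{"translation":[0,0,0],"twist":[0,0,-0.148],"grip":-1}]' 30
python3 -c "
from h import *
go(*(sk(75.7,-175)),100,14.1)"
```

```text
t: 8.2
tool_pos: [0.5249, -0.1106, 0.1105]
orientation: [2.166, 2.272, 0.01]
force: [-0.3, -0.6, -0.9]
opening: 0.0283
t 8.2 pos [ 524.9 -110.6  110.5] jaw 2.73 q6 -0.36 F [-0.3 -0.6 -0.9] open 28.3 tilt [0.37 0.17]
shift [101.6 146.3  11.7] twist z -0.198
```

```bash
python3 -m pendant '[{"translation":[16,30,0],"twist":[0,0,0],"grip":-1},{"translation":[16,30,0],"twist":[0,0,0],"grip":-1},{"translation":[16,30,0],"twist":[0,0,0],"grip":-1},{"translation":[16,30,0],"twist":[0,0,0],"grip":-1},{"translation":[16,30,5],"twist":[0,0,0],"grip":-1},{"translation":[0,0,5],"twist":[0,0,-0.1],"grip":-1},{"translation":[0,0,10],"twist":[0,0,-0.1],"grip":-1},{"translation":[0,0,10],"twist":[0,0,0],"grip":-1},{"translation":[0,0,0],"twist":[0,0,0],"grip":-1},{"translation":[0,0,0],"twist":[0,0,0],"grip":-1}]' 30
python3 - <<'E'
from h import *
go(*(sk(76.9,-195)),60,14.1)
p,d=cam('side','side2.png'); W=pts('side',d); z=W[...,2]
cv2.imwrite('pics/crop2.png',cv2.resize(p[190:400,180:370],None,fx=2.8,fy=2.8,interpolation=2)[:,:,::-1])
S=comp(W,190,320,200,330,.088,.15)
P=(S[:,:2]*1000)-O; u=np.c_[P@ex,P@ey]; print(len(S),u.min(0).round(),u.max(0).round())
E
```

```text
t: 9.2
tool_pos: [0.6727, -0.0186, 0.0774]
orientation: [-1.921, -2.48, -0.003]
force: [0.4, 0.8, -1.3]
opening: 0.0279
t 9.2 pos [672.7 -18.6  77.4] jaw 14.49 q6 -0.36 F [ 0.4  0.8 -1.3] open 27.9 tilt [-0.14  0.23]
shift [-2.5 -2.2 17.3] twist z 0.007
1874 [ -98. -221.] [108.  88.]
```

View pics/crop2.png

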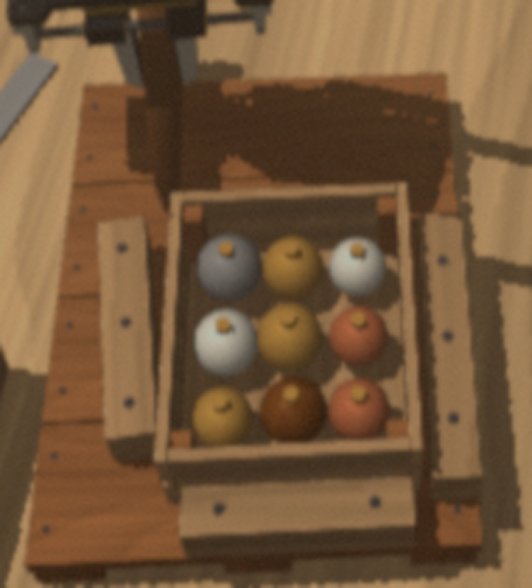

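View 5: the wedge is held at crop (165,150), with its tip just in front of the slot at (165,200). Now measuring its edges in the skid frame.

Run:
```python
from h import *
W=pts('side',np.load('pics/side2.png.npz')['d'])
S=comp(W,222,252,222,272,.096,.115); P=(S[:,:2]*1000)-O; u=np.c_[P@ex,P@ey]; print('z',np.median(S[:,2]))
for y0 in range(-190,-40,8):
    k=(u[:,1]>=y0)&(u[:,1]<y0+8)
    if k.sum()>2: print(y0+4,u[k,0].min().round(1),u[k,0].max().round(1),k.sum(), 'wmax',W[222:272,222:252,2].shape if 0 else '')
print('ymax of points x in 58..85:',np.sort(u[(u[:,0]>66)&(u[:,0]<84),1])[-5:].round(1))
```

```text
z 0.10210907089204502
-162 63.5 84.7 10 wmax 
-154 62.8 84.8 38 wmax 
-146 62.4 83.8 30 wmax 
-138 61.7 83.7 33 wmax 
-130 61.9 80.4 31 wmax 
-122 61.1 80.1 33 wmax 
-114 61.2 79.6 34 wmax 
-106 62.2 78.7 21 wmax 
-98 60.4 76.3 29 wmax 
-90 61.2 76.1 25 wmax 
-82 60.6 73.2 25 wmax 
-74 60.4 72.7 12 wmax 
ymax of points x in 58..85: [-77.3 -77.2 -76.6 -76.4 -76.3]
```

```bash
python3 -m pendant '[{"translation":[0,-2.2,0],"twist":[0,0,0.033],"grip":-1},{"translation":[0,0,0],"twist":[0,0,0],"grip":-1},{"translation":[0,0,8],"twist":[0,0,0],"grip":-1},{"translation":[0,0,8],"twist":[0,0,0],"grip":-1},{"translation":[0,0,4],"twist":[0,0,0],"grip":-1},{"translation":[0,0,3],"twist":[0,0,0],"grip":-1},{"translation":[0,0,0],"twist":[0,0,0],"grip":-1},{"translation":[0,0,0],"twist":[0,0,0],"grip":-1},{"translation":[0,0,0],"twist":[0,0,0],"grip":-1},{"translation":[0,0,0],"twist":[0,0,0],"grip":-1}]' 30
cat > wm.py <<'E'
from h import *
import sys
def wedge(name,lo=.062,hi=.095,vmax=290,umin=222):
    p,d=cam('side',name); W=pts('side',d)
    S=W[200:vmax,umin:256].reshape(-1,3); P=(S[:,:2]*1000)-O; u=np.c_[P@ex,P@ey]
    k=(S[:,2]>lo)&(S[:,2]<hi)&(u[:,0]>50)&(u[:,0]<110)&(u[:,1]<-20)&(u[:,1]>-300); S,u=S[k],u[k]; print('ztop',np.median(S[:,2]).round(4))
    for y0 in range(-256,-20,12):
        k=(u[:,1]>=y0)&(u[:,1]<y0+12)
        if k.sum()>4: print(y0+6,u[k,0].min().round(1),u[k,0].max().round(1),k.sum(),u[k,1].max().round(1))
E
python3 - <<'E'
from wm import *
go(*(sk(76.9,-195)),47,12.5); wedge('side3.png')
E
```

```text
t: 10.25
tool_pos: [0.6708, -0.0201, 0.0542]
orientation: [-1.967, -2.446, -0.004]
force: [-0.2, 1.0, -1.1]
opening: 0.0284
t 10.25 pos [670.8 -20.1  54.2] jaw 12.37 q6 -0.33 F [-0.2  1.  -1.1] open 28.4 tilt [-0.03  0.22]
shift [-1.5  0.   7.2] twist z -0.002
ztop 0.0784
-238 75.0 93.7 23 -233.1
-226 74.6 88.2 5 -220.9
-214 66.8 92.0 40 -208.6
-202 63.7 89.8 52 -196.2
-190 50.0 104.4 157 -184.0
-178 53.9 104.9 69 -172.0
-166 61.4 86.4 52 -160.1
-154 61.7 83.5 51 -148.4
-142 61.3 82.7 54 -136.0
-130 61.6 81.9 50 -124.5
-118 61.7 81.0 49 -112.3
-106 61.6 77.8 42 -100.5
-94 61.5 77.1 44 -88.1
-82 61.9 76.1 48 -76.2
-70 83.9 102.5 10 -64.3
-58 81.9 102.1 49 -52.1
-46 50.1 101.1 70 -40.1
-34 51.7 99.8 68 -28.5
-22 51.8 99.2 48 -20.4
```

```bash
python3 -m pendant '[{"translation":[8,0.4,0],"twist":[0,0,0],"grip":-1},{"translation":[8,0.4,0],"twist":[0,0,0],"grip":-1},{"translation":[8,0.3,0],"twist":[0,0,0],"grip":-1},{"translation":[8,0.3,0],"twist":[0,0,0],"grip":-1},{"translation":[8,0.3,0],"twist":[0,0,0],"grip":-1},{"translation":[4,0.1,0],"twist":[0,0,0],"grip":-1},{"translation":[0,0,0],"twist":[0,0,0],"grip":-1},{"translation":[0,0,0],"twist":[0,0,0],"grip":-1},{"translation":[0,0,0],"twist":[0,0,0],"grip":-1},{"translation":[0,0,0],"twist":[0,0,0],"grip":-1}]' 30
python3 - <<'E'
from wm import *
go(*(sk(76.9,-147)),51.8,12.5); wedge('side4.png',lo=.07)
p=cv2.imread('pics/side4.png'); cv2.imwrite('pics/crop3.png',cv2.resize(p[200:330,190:340],None,fx=4,fy=4,interpolation=2))
E
```

```text
t: 11.3
tool_pos: [0.6628, 0.0282, 0.0553]
orientation: [-1.966, -2.448, -0.005]
force: [-0.8, 0.1, -2.0]
opening: 0.0282
t 11.3 pos [662.8  28.2  55.3] jaw 12.44 q6 -0.26 F [-0.8  0.1 -2. ] open 28.2 tilt [0.04 0.22]
shift [-2.4 -1.1  3.5] twist z -0.001
ztop 0.0795
-190 76.2 94.3 14 -184.1
-178 75.4 93.8 22 -176.2
-166 72.7 92.8 27 -160.1
-154 65.5 92.3 53 -148.0
-142 50.2 106.1 133 -136.0
-130 51.2 105.1 78 -124.1
-118 62.4 87.2 64 -112.1
-106 62.7 86.2 51 -100.2
-94 62.3 83.4 53 -88.7
-82 63.6 82.9 51 -76.2
-70 64.9 100.4 51 -64.1
-58 64.1 102.1 89 -52.4
-46 50.1 100.9 92 -40.2
-34 52.0 100.0 118 -28.1
-22 51.8 99.2 42 -20.1
```

View pics/crop3.png

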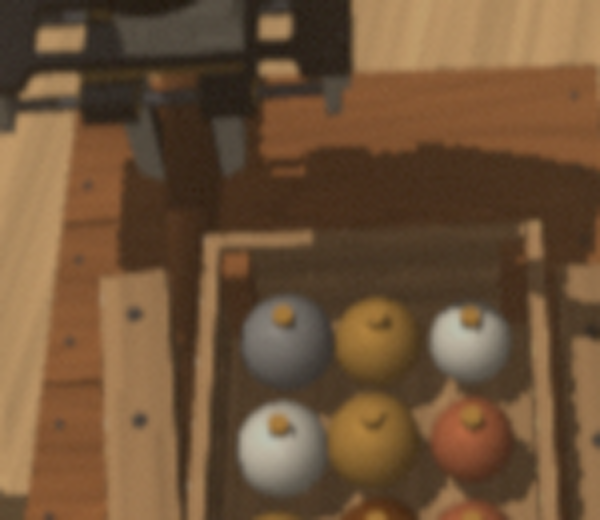

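View 6: the tip is in the slot at crop (185,330), between the batten and the box. Now lower it, let go and rise.

```bash
python3 -m pendant '[{"translation":[0,0,1.5],"twist":[0,0,0],"grip":-1},{"translation":[0,0,1.5],"twist":[0,0,0],"grip":-1},{"translation":[0,0,1],"twist":[0,0,0],"grip":-1},{"translation":[0,0,0.7],"twist":[0,0,0],"grip":-1},{"translation":[0,0,0],"twist":[0,0,0],"grip":-1},{"translation":[0,0,0],"twist":[0,0,0],"grip":-1},{"translation":[0,0,0],"twist":[0,0,0],"grip":-0.2},{"translation":[0,0,0],"twist":[0,0,0],"grip":-0.2},{"translation":[0,0,0],"twist":[0,0,0],"grip":-0.2},{"translation":[0,0,0],"twist":[0,0,0],"grip":-0.2}]' 30
python3 - <<'E'
from wm import *
go(480,-390,150,-102.5); wedge('side5.png',lo=.07)
E
```

```text
t: 12.35
tool_pos: [0.6635, 0.0273, 0.0509]
orientation: [-1.969, -2.447, -0.007]
force: [0.7, -0.7, 0.2]
opening: 0.0371
t 12.35 pos [663.5  27.3  50.9] jaw 12.38 q6 -0.26 F [ 0.7 -0.7  0.2] open 37.1 tilt [0.12 0.21]
shift [-367.9 -268.4 -101. ] twist z -1.137
ztop 0.0748
-190 70.3 94.9 23 -184.3
-178 72.0 94.4 19 -178.8
-166 68.9 91.0 39 -160.2
-154 62.2 96.3 66 -148.5
-142 50.1 108.1 127 -136.0
-130 62.4 108.4 73 -124.2
-118 62.4 85.5 53 -112.1
-106 63.1 85.1 54 -100.2
-94 62.7 84.0 52 -88.2
-82 65.9 83.2 48 -76.0
-70 65.3 98.4 45 -64.2
-58 66.5 102.1 82 -52.4
-46 50.1 101.2 101 -40.1
-34 51.9 99.7 100 -28.1
-22 51.8 99.1 42 -20.1
```

```bash
python3 -m pendant '[{"translation":[0,0,0],"twist":[0,0,0],"grip":0.1},{"translation":[0,0,-25],"twist":[0,0,0],"grip":0.1},{"translation":[0,0,-40],"twist":[0,0,0],"grip":1},{"translation":[-37,-20,-30],"twist":[0,0,0],"grip":1},{"translation":[-43,-23,0],"twist":[0,0,0],"grip":1},{"translation":[-43,-23,0],"twist":[0,0,0],"grip":1},{"translation":[-43,-23,0],"twist":[0,0,0],"grip":1},{"translation":[-43,-23,0],"twist":[0,0,0],"grip":1},{"translation":[-43,-23,0],"twist":[0,0,0],"grip":1},{"translation":[-43,-23,0],"twist":[0,0,-0.14],"grip":1}]'
python3 - <<'E'
from h import *
go(538.3,-398.9,100,77.4)
E
```

```text
t: 13.4
tool_pos: [0.573, -0.2977, 0.1496]
orientation: [1.775, 2.588, 0.008]
force: [0.2, 0.2, 0.5]
opening: 0.0929
t 13.4 pos [ 573.  -297.7  149.6] jaw 21.11 q6 -0.93 F [0.2 0.2 0.5] open 92.9 tilt [0.32 0.12]
shift [-81.9 -69.1  49.2] twist z -0.982
```

```bash
python3 -m pendant '[{"translation":[-41,-30,0],"twist":[0,0,0],"grip":1},{"translation":[-41,-39,0],"twist":[0,0,0],"grip":1},{"translation":[0,0,5],"twist":[0,0,-0.14],"grip":1},{"translation":[0,0,5],"twist":[0,0,-0.14],"grip":1},{"translation":[0,0,10],"twist":[0,0,-0.14],"grip":1},{"translation":[0,0,10],"twist":[0,0,-0.14],"grip":1},{"translation":[0,0,10],"twist":[0,0,-0.14],"grip":1},{"translation":[0,0,10],"twist":[0,0,-0.14],"grip":1},{"translation":[0,0,0],"twist":[0,0,-0.142],"grip":1},{"translation":[0,0,0],"twist":[0,0,0],"grip":1}]'
python3 - <<'E'
from wm import *
go(538.3,-398.9,9,77.4); wedge('side6.png',lo=.07)
p,d=cam('top','top6.png')
im=np.hstack([cv2.resize(x,(390,390),interpolation=2)[:,:,::-1] for x in(p[80:250,370:540],robot.read_camera('side')[0][200:330,200:330])]); cv2.imwrite('pics/crop4.png',im)
E
```

```text
t: 14.4
tool_pos: [0.5363, -0.4026, 0.0981]
orientation: [0.294, 3.121, -0.001]
force: [-0.3, -0.0, 0.1]
opening: 0.0928
t 14.4 pos [ 536.3 -402.6   98.1] jaw 79.22 q6 -2.11 F [-0.3 -0.   0.1] open 92.8 tilt [ 0.39 -0.09]
shift [-0.6  4.1 89.1] twist z 0.032
ztop 0.0747
-226 62.1 97.5 55 -220.3
-214 63.0 97.1 67 -208.1
-202 62.4 96.5 68 -196.1
-190 61.9 95.1 70 -184.1
-178 61.9 94.2 66 -172.1
-166 62.8 91.4 61 -160.4
-154 62.2 90.4 63 -148.0
-142 62.2 89.8 58 -136.3
-130 62.6 88.9 59 -124.0
-118 62.5 85.6 56 -112.1
-106 63.1 85.1 51 -100.4
-94 62.8 84.3 53 -88.1
-82 64.2 83.5 48 -76.1
-70 65.3 100.2 46 -64.1
-58 66.4 102.0 84 -52.2
-46 50.4 101.1 96 -40.0
-34 52.1 99.8 95 -28.1
-22 51.9 99.1 44 -20.0
```

View pics/crop4.png

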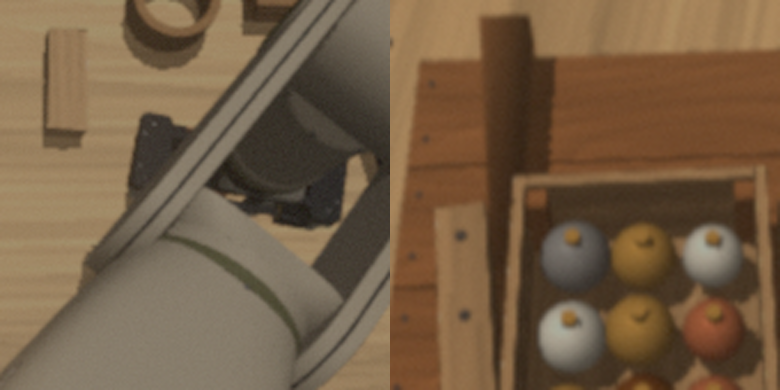

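View 7: the wedge stands free in the slot, flat and let go, with its butt at (505,20). The gripper is over the mallet. Descend and grip.

```bash
python3 -m pendant '[{"translation":[0,4,20],"twist":[0,0,0.032],"grip":1},{"translation":[0,0,20],"twist":[0,0,0],"grip":0.3},{"translation":[0,0,20],"twist":[0,0,0],"grip":0.3},{"translation":[0,0,20],"twist":[0,0,0],"grip":0.3},{"translation":[0,0,8],"twist":[0,0,0],"grip":0.3},{"translation":[0,0,0],"twist":[0,0,0],"grip":-1},{"translation":[0,0,0],"twist":[0,0,0],"grip":-1},{"translation":[0,0,0],"twist":[0,0,0],"grip":-1},{"translation":[0,0,0],"twist":[0,0,0],"grip":-1},{"translation":[0,0,0],"twist":[0,0,0],"grip":-1}]' 60
python3 - <<'E'
from h import *
go(538.3,-398.9,9,77.4)
E
```

```text
t: 15.55
tool_pos: [0.5427, -0.4026, 0.0165]
orientation: [0.389, 3.099, -0.012]
force: [-0.3, 1.3, -0.5]
opening: 0.0255
t 15.55 pos [ 542.7 -402.6   16.5] jaw 75.71 q6 -2.04 F [-0.3  1.3 -0.5] open 25.5 tilt [ 0.97 -0.58]
shift [5.4 2.5 7.4] twist z -0.03
```

```bash
python3 -m pendant '[{"translation":[4,2,5],"twist":[0,0,-0.03],"grip":-0.3},{"translation":[0,0,2],"twist":[0,0,0],"grip":-0.3},{"translation":[0,0,0],"twist":[0,0,0],"grip":-1},{"translation":[0,0,0],"twist":[0,0,0],"grip":-1},{"translation":[0,0,0],"twist":[0,0,0],"grip":-1},{"translation":[0,0,0],"twist":[0,0,0],"grip":-1},{"translation":[0,0,0],"twist":[0,0,0],"grip":-1},{"translation":[0,0,0],"twist":[0,0,0],"grip":-1},{"translation":[0,0,0],"twist":[0,0,0],"grip":-1},{"translation":[0,0,0],"twist":[0,0,0],"grip":-1}]' 60
python3 - <<'E'
from h import *
go(538.3,-398.9,100,101)
E
```

```text
t: 16.55
tool_pos: [0.5396, -0.3999, 0.0101]
orientation: [0.338, 3.104, -0.014]
force: [0.0, 1.1, 0.2]
opening: 0.0213
t 16.55 pos [ 539.6 -399.9   10.1] jaw 77.56 q6 -2.07 F [0.  1.1 0.2] open 21.3 tilt [ 1.04 -0.63]
shift [ -0.3   0.1 -89.9] twist z -0.409
```

```bash
python3 -m pendant '[{"translation":[0,0,-10],"twist":[0,0,0],"grip":-1},{"translation":[0,0,-35],"twist":[0,0,0],"grip":-1},{"translation":[0,0,-35],"twist":[0,0,0],"grip":-1},{"translation":[-8,40,-10],"twist":[0,0,0],"grip":-1},{"translation":[-8,40,0],"twist":[0,0,0],"grip":-1},{"translation":[-8,40,0],"twist":[0,0,0],"grip":-1},{"translation":[-8,40,0],"twist":[0,0,0],"grip":-1},{"translation":[0,0,0],"twist":[0,0,-0.136],"grip":-1},{"translation":[0,0,0],"twist":[0,0,-0.136],"grip":-1},{"translation":[0,0,0],"twist":[0,0,-0.136],"grip":-1}]' 60
python3 - <<'E'
from h import *
go(*sk(37,-317),70,100.7)
E
```

```text
t: 17.55
tool_pos: [0.6029, -0.2419, 0.1037]
orientation: [-0.311, 3.114, -0.013]
force: [-0.4, -0.3, -4.0]
opening: 0.0215
t 17.55 pos [ 602.9 -241.9  103.7] jaw 101.41 q6 -2.23 F [-0.4 -0.3 -4. ] open 21.5 tilt [ 0.73 -0.4 ]
shift [-68.8  81.3  33.7] twist z 0.012
```

```bash
python3 -m pendant '[{"translation":[-23,27,0],"twist":[0,0,0.012],"grip":-1},{"translation":[-23,27,0],"twist":[0,0,0],"grip":-1},{"translation":[-23,27,0],"twist":[0,0,0],"grip":-1},{"translation":[0,0,15],"twist":[0,0,0],"grip":-1},{"translation":[0,0,15],"twist":[0,0,0],"grip":-1},{"translation":[0,0,10],"twist":[0,0,0],"grip":-1},{"translation":[0,0,5],"twist":[0,0,0],"grip":-1},{"translation":[0,0,0],"twist":[0,0,0],"grip":-1},{"translation":[0,0,0],"twist":[0,0,0],"grip":-1},{"translation":[0,0,0],"twist":[0,0,0],"grip":-1}]' 60
cat >> wm.py <<'E'
def head(name):
    p,d=cam('top',name); W=pts('top',d)
    P=(W[...,:2]*1000)-O; x,y=P@ex,P@ey; z=W[...,2]*1000
    hs=p.astype(int).sum(-1)
    k=(x>45)&(x<135)&(y<-225)&(y>-400)&(z>60)&(z<110)
    print('head n',k.sum(),'z',np.percentile(z[k],[10,50,90]).round(1),'x',np.percentile(x[k],[1,99]).round(1),'y',np.percentile(y[k],[1,99]).round(1))
    A=np.c_[x[k],y[k],np.ones(k.sum())]; print('plane',np.linalg.lstsq(A,z[k],rcond=None)[0].round(3))
E
python3 - <<'E'
from wm import *
go(*sk(37,-317),50,100.7); head('top7.png'); p,d=cam('side','side7.png')
im=np.hstack([cv2.resize(x,(390,390),interpolation=2)[:,:,::-1] for x in(np.load('pics/top7.png.npz')['p'][90:220,260:390],p[130:290,180:340])]); cv2.imwrite('pics/crop5.png',im)
E
```

```text
t: 18.55
tool_pos: [0.653, -0.1491, 0.0556]
orientation: [-0.298, 3.121, -0.012]
force: [0.4, -0.3, -3.7]
opening: 0.0214
t 18.55 pos [ 653.  -149.1   55.6] jaw 100.91 q6 -2.06 F [ 0.4 -0.3 -3.7] open 21.4 tilt [ 0.41 -0.41]
shift [-1.6 -0.   5.6] twist z 0.004
head n 187 z [86.5 92.9 95.3] x [ 52.8 122.2] y [-289.6 -267.4]
plane [-0.003 -0.333 -0.067]
```

View pics/crop5.png

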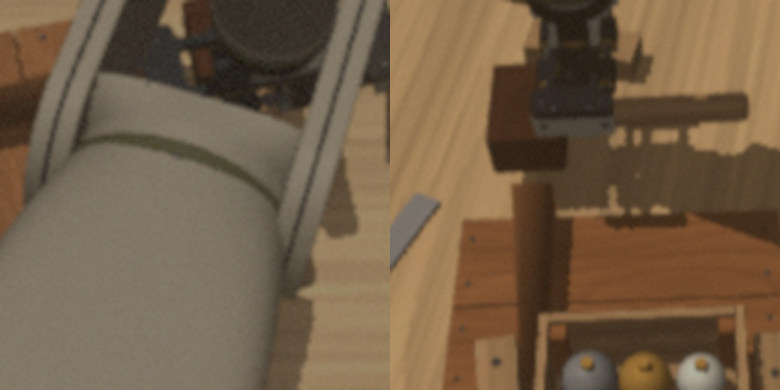

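View 8: the mallet is level, its head face square and lined up about 40 mm behind the butt (crop 530,185). Lower it and close in.

```bash
python3 -m pendant '[{"translation":[-1,0,3],"twist":[0,0,0],"grip":-1},{"translation":[0,0,2],"twist":[0,0,0],"grip":-1},{"translation":[0,8,0],"twist":[0,0,0],"grip":-1},{"translation":[0,8,0],"twist":[0,0,0],"grip":-1},{"translation":[0,8,0],"twist":[0,0,0],"grip":-1},{"translation":[0,6,0],"twist":[0,0,0],"grip":-1},{"translation":[0,4,0],"twist":[0,0,0],"grip":-1},{"translation":[0,3,0],"twist":[0,0,0],"grip":-1},{"translation":[0,3,0],"twist":[0,0,0],"grip":-1},{"translation":[0,3,0],"twist":[0,0,0],"grip":-1}]' 60
cat >> wm.py <<'E'
def st(tag=''):
    s=robot.read_state(); p=np.array(s['tool_pos'])*1000; q=p[:2]-O; F=np.array(s['force'])
    M=R.from_rotvec(s['orientation']).as_matrix()
    print(tag,'t',round(s['t'],2),'skid',(q@ex).round(1),(q@ey).round(1),'z',p[2].round(1),'F ex,ey,z',(F[:2]@ex).round(1),(F[:2]@ey).round(1),F[2].round(1),'jaw',np.degrees(np.arctan2(M[1,1],M[0,1])).round(2),'face',(q@ey+50).round(1),'tz',np.round(s['wrist_torque'],2),'open',round(s['opening']*1000,1))
E
python3 -c "
from wm import *
st()"
```

```text
t: 19.65
tool_pos: [0.6466, -0.1027, 0.0518]
orientation: [-0.299, 3.118, -0.014]
force: [-0.3, 0.1, -3.7]
opening: 0.0218
 t 19.65 skid 37.7 -270.2 z 51.8 F ex,ey,z -0.3 0.2 -3.7 jaw 100.96 face -220.2 tz [-0.1   0.02 -0.05] open 21.8
```

```bash
python3 -m pendant '[{"translation":[0,3,0],"twist":[0,0,0],"grip":-1},{"translation":[0,3,0],"twist":[0,0,0],"grip":-1},{"translation":[0,3,0],"twist":[0,0,0],"grip":-1},{"translation":[0,3,0],"twist":[0,0,0],"grip":-1},{"translation":[0,3,0],"twist":[0,0,0],"grip":-1},{"translation":[0,2,0],"twist":[0,0,0],"grip":-1},{"translation":[0,2,0],"twist":[0,0,0],"grip":-1},{"translation":[0,2,0],"twist":[0,0,0],"grip":-1},{"translation":[0,2,0],"twist":[0,0,0],"grip":-1},{"translation":[0,2,0],"twist":[0,0,0],"grip":-1}]' 60
cat >> wm.py <<'E'
def full(name):
    p,d=cam('side',name); W=pts('side',d); P=(W[...,:2]*1000)-O; x,y=P@ex,P@ey; z=W[...,2]*1000
    k=(z>70)&(z<80)&(x>60)&(x<110)&(y<-70)&(y>-240)
    if k.sum(): print('wedge y min',np.sort(y[k])[:4].round(1),'straight x',[round(float(x[k&(y>a)&(y<a+10)].min()),1) if (k&(y>a)&(y<a+10)).sum() else None for a in range(-210,-70,20)])
    k=(z>98)&(z<116)&(y>-100)&(y<150)&(x>-125)&(x<70)
    xs=[(x[k&(y>a)&(y<a+8)].min(),x[k&(y>a)&(y<a+8)].max()) for a in range(-60,120,12)]
    print('box xmin first/last',np.round([np.median([v[0] for v in xs[:7]]),np.median([v[0] for v in xs[-7:]])],1),'xmax',np.round([np.median([v[1] for v in xs[:7]]),np.median([v[1] for v in xs[-7:]])],1),'y',np.percentile(y[k],[.3,99.7]).round(1))
E
python3 -c "
from wm import *
st(); full('side8.png')"
```

```text
t: 20.65
tool_pos: [0.6417, -0.0768, 0.0518]
orientation: [-0.298, 3.117, -0.015]
force: [0.4, -1.4, -3.8]
opening: 0.0215
 t 20.65 skid 37.7 -243.9 z 51.8 F ex,ey,z 0.2 -1.5 -3.8 jaw 100.9 face -193.9 tz [-0.04  0.02 -0.07] open 21.5
wedge y min [-198.7 -198.1 -197.4 -197.3] straight x [None, 61.7, 62.4, 61.5, 61.2, 61.3, 62.2]
box xmin first/last [-109.1 -110. ] xmax [59.3 59.3] y [-67.  134.7]
```

```bash
python3 -m pendant '[{"translation":[0,2,0],"twist":[0,0,0],"grip":-1},{"translation":[0,2,0],"twist":[0,0,0],"grip":-1},{"translation":[0,2,0],"twist":[0,0,0],"grip":-1},{"translation":[0,2,0],"twist":[0,0,0],"grip":-1},{"translation":[0,2,0],"twist":[0,0,0],"grip":-1},{"translation":[0,2,0],"twist":[0,0,0],"grip":-1},{"translation":[0,2,0],"twist":[0,0,0],"grip":-1},{"translation":[0,2,0],"twist":[0,0,0],"grip":-1},{"translation":[0,2,0],"twist":[0,0,0],"grip":-1},{"translation":[0,2,0],"twist":[0,0,0],"grip":-1}]' 60
python3 -c "
from wm import *
st(); full('side9.png')"
```

```text
t: 21.7
tool_pos: [0.6371, -0.0636, 0.0523]
orientation: [-0.292, 3.119, -0.031]
force: [-1.1, -6.1, -3.2]
opening: 0.0216
 t 21.7 skid 35.7 -230.0 z 52.3 F ex,ey,z -2.2 -5.7 -3.2 jaw 100.69 face -180.0 tz [-0.76  0.1  -0.11] open 21.6
wedge y min [-184.  -183.2 -183.1 -182.8] straight x [None, 61.5, 60.2, 60.1, 60.6, 61.1, 60.3]
box xmin first/last [-110.  -111.1] xmax [58.6 58.1] y [-66.7 135.4]
```

```bash
python3 -m pendant '[{"translation":[0,3,0],"twist":[0,0,0],"grip":-1},{"translation":[0,3,0],"twist":[0,0,0],"grip":-1},{"translation":[0,3,0],"twist":[0,0,0],"grip":-1},{"translation":[0,3,0],"twist":[0,0,0],"grip":-1},{"translation":[0,3,0],"twist":[0,0,0],"grip":-1},{"translation":[0,3,0],"twist":[0,0,0],"grip":-1},{"translation":[0,3,0],"twist":[0,0,0],"grip":-1},{"translation":[0,3,0],"twist":[0,0,0],"grip":-1},{"translation":[0,3,0],"twist":[0,0,0],"grip":-1},{"translation":[0,3,0],"twist":[0,0,0],"grip":-1}]' 60
python3 -c "
from wm import *
st(); full('side10.png')"
```

```text
t: 22.75
tool_pos: [0.6303, -0.0411, 0.0529]
orientation: [-0.286, 3.122, -0.048]
force: [-1.7, -7.1, -3.4]
opening: 0.0215
 t 22.75 skid 33.2 -206.6 z 52.9 F ex,ey,z -3.0 -6.6 -3.4 jaw 100.48 face -156.6 tz [-0.99  0.15 -0.01] open 21.5
wedge y min [-159.6 -159.5 -159.4 -159.3] straight x [None, None, None, 61.2, 60.0, 61.2, 60.4]
box xmin first/last [-113.4 -114.8] xmax [55.2 54. ] y [-64.2 137.7]
```

```bash
python3 -m pendant '[{"translation":[0,3,0],"twist":[0,0,0],"grip":-1},{"translation":[0,3,0],"twist":[0,0,0],"grip":-1},{"translation":[0,3,0],"twist":[0,0,0],"grip":-1},{"translation":[0,3,0],"twist":[0,0,0],"grip":-1},{"translation":[0,3,0],"twist":[0,0,0],"grip":-1},{"translation":[0,3,0],"twist":[0,0,0],"grip":-1},{"translation":[0,3,0],"twist":[0,0,0],"grip":-1},{"translation":[0,3,0],"twist":[0,0,0],"grip":-1},{"translation":[0,3,0],"twist":[0,0,0],"grip":-1},{"translation":[0,3,0],"twist":[0,0,0],"grip":-1}]' 60
python3 -c "
from wm import *
st(); full('side11.png'); go(0,0,0,100.7)"
```

```text
t: 23.8
tool_pos: [0.6231, -0.0217, 0.0538]
orientation: [-0.279, 3.126, -0.072]
force: [-2.4, -8.4, -1.4]
opening: 0.0215
 t 23.8 skid 29.7 -186.2 z 53.8 F ex,ey,z -3.9 -7.8 -1.4 jaw 100.22 face -136.2 tz [-1.17  0.23 -0.11] open 21.5
wedge y min [-140.1 -139.1 -138.9 -138.8] straight x [None, None, None, 108.7, 60.5, 60.8, 60.3]
box xmin first/last [-115.4 -116.8] xmax [52.7 52.5] y [-63.8 138.1]
t 23.85 pos [623.  -21.3  53.8] jaw 100.22 q6 -1.82 F [-2.1 -8.5 -0.6] open 21.5 tilt [ 0.34 -2.59]
shift [609.2 133.9  49.1] twist z -0.008
```

```bash
python3 -m pendant '[{"translation":[0,3,0.3],"twist":[-0.008,0,0],"grip":-1},{"translation":[0,3,0.3],"twist":[-0.008,0,0],"grip":-1},{"translation":[0,3,0.3],"twist":[-0.008,0,0],"grip":-1},{"translation":[0,3,0.3],"twist":[-0.008,0,0],"grip":-1},{"translation":[0,3,0.3],"twist":[-0.008,0,0],"grip":-1},{"translation":[0,3,0.3],"twist":[-0.008,0,0],"grip":-1},{"translation":[0,3,0.3],"twist":[-0.008,0,0],"grip":-1},{"translation":[0,3,0.3],"twist":[-0.008,0,0],"grip":-1},{"translation":[0,3,0],"twist":[-0.008,0,0],"grip":-1},{"translation":[0,3,0],"twist":[-0.008,0,0],"grip":-1}]' 60
python3 -c "
from wm import *
st(); full('side12.png'); go(0,0,0,100.7)"
```

```text
t: 24.85
tool_pos: [0.617, -0.0062, 0.0513]
orientation: [0.27, -3.122, -0.023]
force: [3.5, -13.5, -9.3]
opening: 0.0216
 t 24.85 skid 26.5 -169.9 z 51.3 F ex,ey,z 0.9 -13.9 -9.3 jaw 99.9 face -119.9 tz [-2.93 -0.62 -0.46] open 21.6
wedge y min [-125.9 -125.3 -125.1 -124.7] straight x [None, None, None, None, 60.1, 61.1, 60.0]
box xmin first/last [-116.8 -116.8] xmax [51.7 51.9] y [-62.9 138.3]
t 24.9 pos [617.   -6.2  51.2] jaw 99.89 q6 -1.85 F [  2.7 -13.3  -7.7] open 21.6 tilt [-0.53  0.8 ]
shift [606.4 111.3  57. ] twist z -0.014
```

```bash
python3 -m pendant '[{"translation":[0,-5,0],"twist":[0,0,0],"grip":-1},{"translation":[0,-5,0],"twist":[0,0,0],"grip":-1},{"translation":[0,0,0],"twist":[0,0,0],"grip":-1},{"translation":[0,0,0],"twist":[0.01,0.01,-0.014],"grip":-1},{"translation":[0,0,0],"twist":[0,0,0],"grip":-1},{"translation":[0,0,0],"twist":[0,0,0],"grip":-1},{"translation":[0,0,0],"twist":[0,0,0],"grip":-1},{"translation":[0,0,0],"twist":[0,0,0],"grip":-1},{"translation":[0,0,0],"twist":[0,0,0],"grip":-1},{"translation":[0,0,0],"twist":[0,0,0],"grip":-1}]' 60
python3 - <<'E'
from wm import *
st(); full('side13.png'); go(0,0,0,100.7)
p=cv2.imread('pics/side13.png'); cv2.imwrite('pics/crop6.png',cv2.resize(p[170:370,190:370],None,fx=3,fy=3,interpolation=2))
z=np.load('pics/side13.png.npz'); W=pts('side',z['d']); P=W[...,:2]*1000-O; x,y=P@ex,P@ey; Z=W[...,2]*1000
k=(x>38)&(x<130)&(y<-125)&(y>-245)&(Z>80)&(Z<103)&(z['p'].sum(-1)<260); print(k.sum(),'head x',np.percentile(x[k],[1,99]).round(1),'y',np.percentile(y[k],[1,99]).round(1)); print(np.linalg.lstsq(np.c_[x[k]-80,y[k]+180,np.ones(k.sum())],Z[k],rcond=None)[0].round(3))
E
```

```text
t: 25.9
tool_pos: [0.6186, -0.0137, 0.0509]
orientation: [0.296, -3.109, -0.01]
force: [0.5, -0.5, -3.0]
opening: 0.0219
 t 25.9 skid 26.7 -177.6 z 50.9 F ex,ey,z 0.4 -0.6 -3.0 jaw 100.86 face -127.6 tz [-0.02 -0.01 -0.05] open 21.9
wedge y min [-131.6 -131.6 -130.9 -130.8] straight x [None, None, None, None, 60.1, 61.3, 60.2]
box xmin first/last [-116.7 -116.8] xmax [51.8 51.8] y [-62.8 138.2]
t 25.95 pos [618.5 -13.8  50.8] jaw 100.86 q6 -1.87 F [ 0.2  0.2 -4.1] open 21.5 tilt [-1.07  0.26]
shift [603.9 129.6  62.4] twist z 0.003
693 head x [ 62.2 115.3] y [-223.8 -127.5]
[-1.6000e-02 -6.0000e-03  8.6825e+01]
```

View pics/crop6.png

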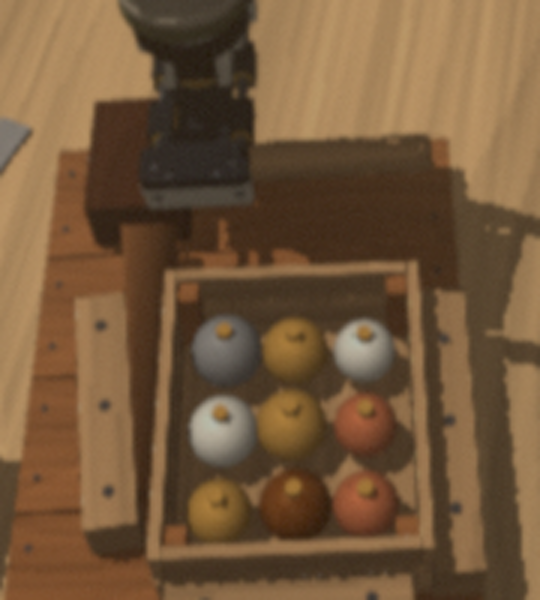

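View 9: the wedge is deep in the slot with the butt just in front of the head at (150,235), and the box is against the side stop. I'll raise the head 3 mm and tap.

```bash
python3 -m pendant '[{"translation":[0,0,-2],"twist":[0,0,0],"grip":-1},{"translation":[0,0,-1.5],"twist":[0,0,0],"grip":-1},{"translation":[0,2,0],"twist":[0,0,0],"grip":-1},{"translation":[0,2,0],"twist":[0,0,0],"grip":-1},{"translation":[0,2,0],"twist":[0,0,0],"grip":-1},{"translation":[0,2,0],"twist":[-0.003,0,0],"grip":-1},{"translation":[0,3,0],"twist":[-0.003,0,0],"grip":-1},{"translation":[0,3,0],"twist":[-0.003,0,0],"grip":-1},{"translation":[0,3,0],"twist":[-0.003,0,0],"grip":-1},{"translation":[0,3,0],"twist":[-0.003,0,0],"grip":-1}]' 60
python3 -c "
from wm import *
st(); full('side14.png'); go(0,0,0,100.7)"
```

```text
t: 26.95
tool_pos: [0.6168, -0.0067, 0.0554]
orientation: [0.287, -3.112, -0.002]
force: [3.0, -11.4, -6.6]
opening: 0.0219
 t 26.95 skid 26.3 -170.3 z 55.4 F ex,ey,z 0.8 -11.7 -6.6 jaw 100.52 face -120.3 tz [-2.32 -0.37 -0.32] open 21.9
wedge y min [-124.7 -124.1 -124.1 -124.1] straight x [None, None, None, None, 60.1, 61.3, 60.2]
box xmin first/last [-116.8 -116.8] xmax [51.5 51.9] y [-63.  138.3]
t 27.0 pos [616.8  -6.7  55.4] jaw 100.52 q6 -1.85 F [  2.9 -12.3  -5.4] open 21.2 tilt [-0.95 -0.01]
shift [604.2 119.   65.6] twist z -0.003
```

```bash
python3 -m pendant '[{"translation":[0,3,0],"twist":[-0.003,0,0],"grip":-1},{"translation":[0,3.5,0],"twist":[-0.003,0,0],"grip":-1},{"translation":[0,3.5,0],"twist":[-0.003,0,0],"grip":-1},{"translation":[0,3.5,0],"twist":[-0.003,0,0],"grip":-1},{"translation":[0,4,0],"twist":[-0.003,0,0],"grip":-1},{"translation":[0,4,0],"twist":[-0.003,0,0],"grip":-1},{"translation":[0,4,0],"twist":[-0.003,0,0],"grip":-1},{"translation":[0,4,0],"twist":[-0.003,0,0],"grip":-1},{"translation":[0,4,0],"twist":[-0.003,0,0],"grip":-1},{"translation":[0,4,0],"twist":[-0.003,0,0],"grip":-1}]' 60
python3 -c "
from wm import *
st(); full('side15.png'); go(0,0,0,100.7)"
```

```text
t: 28.0
tool_pos: [0.6157, -0.0064, 0.0563]
orientation: [0.258, -3.119, 0.031]
force: [2.0, -16.2, -6.3]
opening: 0.0217
 t 28.0 skid 25.3 -169.8 z 56.3 F ex,ey,z -1.0 -16.3 -6.3 jaw 99.46 face -119.8 tz [-2.8  -0.43 -0.46] open 21.7
wedge y min [-125.6 -124.8 -124.7 -124.5] straight x [None, None, None, None, 60.6, 61.1, 60.2]
box xmin first/last [-116.7 -116.9] xmax [51.6 51.8] y [-62.7 138.3]
t 28.05 pos [615.7  -6.4  56.3] jaw 99.46 q6 -1.81 F [  2.4 -15.9  -5.4] open 21.6 tilt [-0.57 -1.21]
shift [605.5 108.5  62.3] twist z -0.022
```

16.3 N no longer moves it. I'll back off and give a fresh tap to confirm.

```bash
python3 -m pendant '[{"translation":[0,-5,0],"twist":[0,0,0],"grip":-1},{"translation":[0,-3,0],"twist":[0,0,-0.02],"grip":-1},{"translation":[0,0,0],"twist":[-0.02,0.01,0],"grip":-1},{"translation":[0,3,0],"twist":[0,0,0],"grip":-1},{"translation":[0,3,0],"twist":[0,0,0],"grip":-1},{"translation":[0,3,0],"twist":[-0.003,0,0],"grip":-1},{"translation":[0,4,0],"twist":[-0.003,0,0],"grip":-1},{"translation":[0,4,0],"twist":[-0.003,0,0],"grip":-1},{"translation":[0,4.2,0],"twist":[-0.003,0,0],"grip":-1},{"translation":[0,4.2,0],"twist":[-0.003,0,0],"grip":-1}]' 60
python3 -c "
from wm import *
st(); full('side16.png'); go(0,0,0,100.7)"
```

```text
t: 29.05
tool_pos: [0.6146, -0.0067, 0.0572]
orientation: [0.279, -3.106, 0.02]
force: [2.9, -19.0, -6.9]
opening: 0.0217
 t 29.05 skid 24.1 -169.9 z 57.2 F ex,ey,z -0.7 -19.2 -6.9 jaw 100.27 face -119.9 tz [-3.35 -0.53 -0.5 ] open 21.7
wedge y min [-124.7 -124.5 -124.3 -124.2] straight x [None, None, None, None, 60.1, 61.1, 60.2]
box xmin first/last [-116.8 -116.8] xmax [51.3 51.9] y [-62.6 138.4]
t 29.1 pos [614.6  -6.7  57.3] jaw 100.27 q6 -1.83 F [  3.  -19.8  -7.1] open 21.6 tilt [-1.28 -0.85]
shift [602.  116.7  70.8] twist z -0.008
```

Home: about 19 N moved it less than 1 mm. Now return the mallet to its old spot.

```bash
python3 -m pendant '[{"translation":[0,-5,0],"twist":[0,0,0],"grip":-1},{"translation":[0,-15,0],"twist":[0,0,0],"grip":-1},{"translation":[0,-30,0],"twist":[0,0,0],"grip":-1},{"translation":[0,-30,-10],"twist":[0,0,0],"grip":-1},{"translation":[0,-30,-20],"twist":[0,0,0],"grip":-1},{"translation":[0,-40,-20],"twist":[0,0,0],"grip":-1},{"translation":[0,-40,-5],"twist":[0,0,0],"grip":-1},{"translation":[0,-40,0],"twist":[0,0,0],"grip":-1},{"translation":[0,-40,0],"twist":[0,0,0],"grip":-1},{"translation":[0,0,0],"twist":[0.02,0.02,0.1],"grip":-1}]' 60
python3 -c "
from wm import *
go(539.6,-399.9,60,77.5)"
```

```text
t: 30.1
tool_pos: [0.6654, -0.2827, 0.1161]
orientation: [0.133, -3.097, 0.053]
force: [-0.5, 0.4, -3.1]
opening: 0.0216
t 30.1 pos [ 665.4 -282.7  116.1] jaw 94.96 q6 -2.1 F [-0.5  0.4 -3.1] open 21.6 tilt [-2.29 -2.05]
shift [ 132.8 -104.    65.3] twist z 0.305
```

```bash
python3 -m pendant '[{"translation":[33,-26,0],"twist":[0,0,0],"grip":-1},{"translation":[33,-26,0],"twist":[0,0,0],"grip":-1},{"translation":[33,-26,0],"twist":[0,0,0],"grip":-1},{"translation":[33,-26,0],"twist":[0,0,0],"grip":-1},{"translation":[0,0,0],"twist":[-0.032,-0.043,0],"grip":-1},{"translation":[0,0,10],"twist":[0,0,0.1],"grip":-1},{"translation":[0,0,15],"twist":[0,0,0.1],"grip":-1},{"translation":[0,0,15],"twist":[0,0,0.1],"grip":-1},{"translation":[0,0,10],"twist":[0,0,0],"grip":-1},{"translation":[0,0,0],"twist":[0,0,0],"grip":-1}]' 60
python3 - <<'E'
from wm import *
go(539.6,-399.9,12,77.5)
p,d=cam('side','side17.png'); W=pts('side',d)*1000
k=(W[...,0]>545)&(W[...,0]<650)&(W[...,1]>-480)&(W[...,1]<-330)&(W[...,2]>65)&(W[...,2]<130)&(p.sum(-1)<300)
if k.sum()>50: print('head',k.sum(),np.linalg.lstsq(np.c_[W[k][:,0]-590,W[k][:,1]+410,np.ones(k.sum())],W[k][:,2],rcond=None)[0].round(3),np.percentile(W[k],[2,98],axis=0).round())
k=(W[...,0]>360)&(W[...,0]<490)&(W[...,1]>-420)&(W[...,1]<-340)&(W[...,2]>30)
if k.sum()>20: print('handle',k.sum(),np.linalg.lstsq(np.c_[W[k][:,0]-400,np.ones(k.sum())],W[k][:,2],rcond=None)[0].round(3),np.percentile(W[k],[2,98],axis=0).round())
cv2.imwrite('pics/crop7.png',cv2.resize(p[60:240,220:440],None,fx=3,fy=3,interpolation=2)[:,:,::-1])
E
```

```text
t: 31.1
tool_pos: [0.5374, -0.4052, 0.0723]
orientation: [0.351, 3.119, 0.006]
force: [0.2, 1.1, -3.0]
opening: 0.0214
t 31.1 pos [ 537.4 -405.2   72.3] jaw 77.15 q6 -2.07 F [ 0.2  1.1 -3. ] open 21.4 tilt [0.18 0.21]
shift [-0.9  5.4 60.3] twist z -0.006
head 604 [ 0.127 -0.208 99.627] [[ 550. -465.   67.]
 [ 631. -362.  113.]]
handle 471 [-1.500e-02  9.506e+01] [[ 383. -397.   78.]
 [ 488. -362.  104.]]
```

View pics/crop7.png

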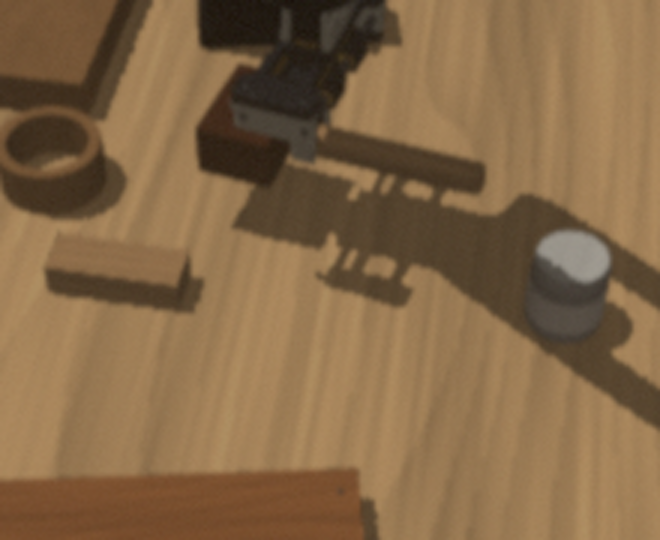

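View 10: the mallet is level above its old spot, with the offcut at (115,270) and the tin at (570,285) untouched. Set it down.

```bash
python3 -m pendant '[{"translation":[0,5,15],"twist":[0,0,0],"grip":-1},{"translation":[0,0,15],"twist":[0,0,0],"grip":-1},{"translation":[0,0,14],"twist":[0,0,0],"grip":-1},{"translation":[0,0,4],"twist":[0,0,0],"grip":-1},{"translation":[0,0,2],"twist":[0,0,0],"grip":-1},{"translation":[0,0,1.5],"twist":[0,0,0],"grip":-1},{"translation":[0,0,1.5],"twist":[0,0,0],"grip":-1},{"translation":[0,0,1.5],"twist":[0,0,0],"grip":-1},{"translation":[0,0,1],"twist":[0,0,0],"grip":-1},{"translation":[0,0,0],"twist":[0,0,0],"grip":-1}]' 60
python3 -c "
from wm import *
go(539.6,-399.9,12,77.5)"
```

```text
t: 32.15
tool_pos: [0.5412, -0.4006, 0.0155]
orientation: [0.341, 3.116, 0.002]
force: [0.6, 0.9, -3.0]
opening: 0.0219
t 32.15 pos [ 541.2 -400.6   15.5] jaw 77.51 q6 -2.07 F [ 0.6  0.9 -3. ] open 21.9 tilt [0.38 0.05]
shift [1.7 0.3 3.5] twist z 0.0
```

```bash
python3 -m pendant '[{"translation":[0,0,1.5],"twist":[0,0,0],"grip":-1},{"translation":[0,0,1.5],"twist":[0,0,0],"grip":-1},{"translation":[0,0,1.5],"twist":[0,0,0],"grip":-1},{"translation":[0,0,1],"twist":[0,0,0],"grip":-1},{"translation":[0,0,1],"twist":[0,0,0],"grip":-1},{"translation":[0,0,1],"twist":[0,0,0],"grip":-1},{"translation":[0,0,1],"twist":[0,0,0],"grip":-1},{"translation":[0,0,1],"twist":[0,0,0],"grip":-1},{"translation":[0,0,1],"twist":[0,0,0],"grip":-1},{"translation":[0,0,1],"twist":[0,0,0],"grip":-1}]' 60
python3 -c "
from wm import *
go(539.6,-399.9,12,77.5)"
```

```text
t: 33.15
tool_pos: [0.544, -0.403, 0.0101]
orientation: [0.34, 3.11, -0.005]
force: [-4.4, 3.8, 7.9]
opening: 0.0214
t 33.15 pos [ 544.  -403.    10.1] jaw 77.53 q6 -2.07 F [-4.4  3.8  7.9] open 21.4 tilt [ 0.71 -0.25]
shift [ 4.9  2.1 -2. ] twist z 0.001
```

Contact (about +11 N up). Open and rise.

```bash
python3 -m pendant '[{"translation":[0,0,-0.5],"twist":[0,0,0],"grip":0},{"translation":[0,0,0],"twist":[0,0,0],"grip":0},{"translation":[0,0,0],"twist":[0,0,0],"grip":0},{"translation":[0,0,0],"twist":[0,0,0],"grip":0},{"translation":[0,0,-10],"twist":[0,0,0],"grip":0},{"translation":[0,0,-30],"twist":[0,0,0],"grip":0},{"translation":[0,0,-40],"twist":[0,0,0],"grip":0},{"translation":[0,-30,-30],"twist":[0,0,0],"grip":0},{"translation":[0,-40,0],"twist":[0,0,0],"grip":0},{"translation":[0,-40,0],"twist":[0,0,0],"grip":0}]' 20
python3 - <<'E'
from wm import *
st(); full('side18.png')
p=cv2.imread('pics/side18.png'); cv2.imwrite('pics/v11.png',p[60:400,150:460])
W=pts('side',np.load('pics/side18.png.npz')['d'])
edges(comp(W,295,385,90,155,.028,.06),167.5,'mallet')
E
```

```text
t: 34.15
tool_pos: [0.521, -0.5074, 0.1273]
orientation: [0.328, 3.111, -0.004]
force: [0.7, -0.8, -0.3]
opening: 0.0465
 t 34.15 skid -161.0 -644.5 z 127.3 F ex,ey,z 0.5 -0.9 -0.3 jaw 77.96 face -594.5 tz [ 0.07 -0.19  0.04] open 46.5
wedge y min [-124.2 -123.3 -122.8 -122.5] straight x [None, None, None, None, 62.5, 60.8, 60.1]
box xmin first/last [-116.8 -116.8] xmax [51.7 51.9] y [-63.3 138.2]
mallet
  1064
  s range
  -709.0
  -458.0
  ('left', 'pt', [533.1, -433.3], 'ang', np.float64(154.91), 'n', 20, 'res', np.float64(3.36))
  ('right', 'pt', [542.4, -390.9], 'ang', np.float64(168.85), 'n', 29, 'res', np.float64(0.82))
```

View pics/v11.png

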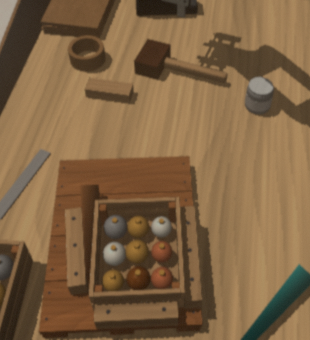

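View 11: the mallet lies flat at (155,58), and the offcut (108,90) and tin (259,95) are in place. The wedge is in the slot, and the box sits against the side and end stops. Handing in.

```bash
python3 -c "
from h import *
print(robot.close_job())"
```

```text
the job is handed in; nothing more can be done
None
```

The box is blocked and the job is handed in at about 34 s of the 67 s allowed. I set the wedge thin end first and flat on the deck, about 35 mm into the slot, and let go. I then drove it home with the mallet and laid the mallet back flat in its old place.

**How it was driven:** most of the travel was slow, continuous mallet pushes of 6–14 N rather than separate taps. After backing off, I pressed it again at 12–16 N. A final, separate tap measured 19 N, slightly over the 15–18 N guide.

**Last checks:**
- **Wedge:** the last push and tap did not move it by a measurable amount. Its tip ended about 140 mm past the mouth.
- **Box:** it reads as against the side stop. Its -x edge measured -116.8 mm and its +x edge about 51.8 mm, where 52 mm is expected; the difference is within camera error. It also reads against the end stop.
- **Slats:** I saw no cracks. The force between wedge and box could not be measured.
- **Surroundings:** the offcut and the tin look unmoved by eye in the last picture, and the arm is clear of everything.

**What went wrong on the way:**
- The first wedge grip failed because I lifted before the fingers had closed. The wedge did not move, and I repeated the grip.
- The mallet slipped a few millimetres and tilted slightly in the grip during driving. At one point the head ran about 1 mm above the deck, and I raised it.
- The automatic edge fit of the mallet after I set it down was not clean, so I confirmed it lies flat only from the picture.

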